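# Lay the upright bracket on its back

### The job

Tip the tall metal bracket over its heel with your fingers and let it down gently, onto its back between the two rails of the wooden board, so that the underside of its foot rests against the step it was standing on. Do not grip it, pick it up or let it drop: ease it down all the way. Leave the oil filter, the piston and the bearing where they are.

Things in the scene. Friction and masses are not known exactly. Their poses are not given: they have to be found in the camera images.
- board: low wooden board fixed to the bench, 110 mm wide, 230 mm long, 20 mm thick. Origin: at bench height below the middle of its step's front face; -y: direction in which the bracket is laid, z up. The step (6 mm high, top at z = 26 mm) covers y = 0 to 78 mm; the bracket starts upright on it, its heel overhanging the front by about 4 mm
- board_stop (a point): middle of the step's front face (the stop, facing -y), 23 mm above the bench; axes as the board
- board_end (a point): middle of the board's far end, 150 mm from the stop, 20 mm above the bench; the laid bracket's top reaches out 80 mm past it over bare bench. Two rails 12 mm high (tops 32 mm above the bench), 68 mm apart inside, run from 15 to 145 mm beyond the stop
- bracket: aluminium L-bracket, 60 mm wide, 8 mm thick: an upright leg 230 mm tall and a foot 70 mm long, with two slanting ribs. Origin: middle of the heel edge, below the leg's flat back (y = 0, facing -y); foot towards +y, z up the leg. 0.4 kg, varying by a fifth; tipped towards -y by 10 degrees it falls unless held back. Laid in place: origin at board y = 0, z = 20 mm, the leg's top end at board y = -230 mm, foot upright
- bracket_mid (a point): middle of the upright leg: half-way up (115 mm above the heel) and in the middle of its thickness; axes as the bracket
- filter: bystander: blue oil filter, 78 mm diameter, 86 mm high, origin at the centre of its underside
- engine_piston: bystander: engine piston, 82 mm diameter, 61 mm high, origin at the centre of its underside
- ball_bearing: bystander: ball bearing, 62 mm diameter, 16 mm high, origin at the centre of its underside

How it is judged:
At the end, for the whole second after the job is handed in: The bracket lies still and flat on its back (within 4 degrees) on the board between the rails, along the board within 6 degrees, its foot standing up with the underside no more than 10 mm from the step's front face (angle between bracket's own z axis and vertical between 1.5 and 1.64 rad and angle between bracket's own y axis and vertical below 0.08 rad and angle between the z axis of bracket and the y axis of board, either way round below 0.1 rad and y of bracket_mid in the frame of board below -0.1 m and y of bracket in the frame of board between -0.01 and 0.006 m and x of bracket in the frame of board between -0.012 and 0.012 m and z of bracket in the frame of board between 0.015 and 0.025 m and linear speed of bracket below 0.02 m/s and angular speed of bracket below 0.2 rad/s); the robot touches nothing.
It fails at once if the bracket falls or drops instead of being let down gently (it turns faster than 3 rad/s) (angular speed of bracket above 3 rad/s).
It fails at once if the bracket is lifted (its middle or its heel more than 20 mm above its starting height) (height (world z) of bracket_mid above 0.161 m or height (world z) of bracket above 0.046 m).
It fails at once if the bracket's heel is carried or pushed away from the step's edge (more than 40 mm) (y of bracket in the frame of board below -0.04 m or y of bracket in the frame of board above 0.04 m or x of bracket in the frame of board below -0.04 m or x of bracket in the frame of board above 0.04 m).
It fails at once if the oil filter, the piston or the bearing is moved by more than 15 mm (distance of any of filter, engine_piston, ball_bearing from where it was at the start of the episode above 0.015 m).
It fails at once if the bracket is gripped or pressed hard with the fingers (over 30 N) (contact force between the fingers and bracket above 30 N).
It also fails if it takes over 64 s, if anything falls off the work surface, if the arm or the gripper's body presses on something with over 40 N, if the wrist force passes 120 N, or if a joint passes its speed limit or range.

### The arm

A 6-joint arm with a two-finger parallel gripper is mounted at the origin on a cart in front of the work surface, level with it; the furniture and walls round the work are solid. World frame = base frame: x ahead of the robot, y to its left, z up, the work surface at z = 0. Lengths are in m, angles in rad, forces in N, time in s.
With the tool pointing down it reaches from about 0.375 to 0.9 m from the base axis. Payload 3.1 kg.
Tool frame: the origin (TCP) lies on the centre line of the jaws, within the pads' length; the fingertips stand 19 mm ahead of it and the grasp point (between the pads) is the TCP; z points along the fingers, y is the line along which they close (so a half turn about z gives the same grasp; the last joint's range is limited). The gripper opens to 85 mm and grips with 20 to 120 N. Pads are 22 mm wide; open, the fingers measure 114 mm over their backs; the gripper's body (76 mm by 85 mm) begins 54 mm behind the grasp point. The pads swing forward as they close: fully open they stand 13 mm farther back than shut.
Start: joints at [1.115, 0.527, 1.433, -0, 1.181, -0.178], TCP at [0.171, 0.601, 0.25] pointing down, gripper open.
Joint ranges: [-3.08, 3.08], [-0.75, 2.2], [0.22, 2.44], [-1.43, 4.57], [0, 2.65], [-2.85, 2.85]. Speed limits (rad/s): [2.79, 2.79, 3.14, 3.14, 3.14, 3.14].

### API

Orientations are given as a unit quaternion [x, y, z, w].
In Python, from station import manip gives the robot as it stands.
- The arm moves only by the tool servo_tool, never from a script. Its argument "rows" is a list that holds one entry, the list of rows, each a list of 7 numbers: the turn, a rotation vector about the tool's x, y, z in degrees, then the shift along the tool's x, y, z in m, then the gripper command: -1 is shut, 1 is fully open, values between are in proportion. In form: [[[wx, wy, wz, tx, ty, tz, jaw], ...]]. A call has 1 to 8 rows; each row shifts and turns the commanded pose from where the row before left it, along the tool's axes as they then stand; what a row does not reach is not made up. A row lasts 1/12 s, in which the tool goes at most 41.7 mm and 7.16 degrees, less where a joint would pass 70% of its speed; a pose out of reach is approached as far as the arm can. A call is refused whole if a number of a shift passes 0.0417 or a number of a turn 7.16, either way. A call with a gripper value outside its range is refused whole. The fingers move at their own pace and stop on an object; "squeeze" is the grip in N (left out, the last holds). Time passes only in rows, so rows that do not move let the fingers close. It gives the time, the measured TCP pose, the force, the opening and the grip force at its end, in the units of the state.
- manip.sense(): the state, without advancing time (a new reading comes with each control period).
- manip.snapshot(name): name is "scene" or "top" or "wrist"; returns the picture (480x640x3 uint8, blue, green, red); there is no depth.
- manip.camera_info(name): a dict with "K" (3x3 intrinsics, pixels), "camera_from_world" (4x4, takes a point from world to camera coordinates). Camera axes: x right, y down, z forward; pixel columns grow to the right and rows downward; lengths in m; the calibration is good to about 2 mm. A picture is of the moment at which its call begins: read the wrist's pose just before it. camera_info takes no time and is no camera call; for the wrist camera it gives the pose at the moment of the call.
- manip.sign_off(): hands the job in; it is judged then, once.
The state is a dict: "t": time; "q": joint angles; "qd": joint speeds; "tau": joint torques, N m; "tcp_pos": TCP position; "tool_rot": TCP orientation; "force": force on the tool from outside, world axes, zero at the start; "ft_torque": the same for the moment, N m; "finger_gap": opening from 0.0 (shut) to 1.0 (fully open); "gripper_force": force on a finger pad.
Only numpy, scipy, OpenCV 4.12 (cv2) and the standard library are available. Lean on these libraries where they do the work, as an engineer would, in place of code of your own. Each camera call takes 0.05 s, during which the arm holds its last target. There are 200 camera calls.

## Working session

There is one attempt and no reset: what is moved stays moved. The work goes in short steps, Python scripts to look and compute and a tool call to move; the robot and the scene stay as the last step left them, time stands still between calls to the robot, and variables do not carry over. Pictures are saved under pics/ and viewed, at most 13 in all, crops included, and the job is handed in when it is done.

Besides the shell and the picture viewer there is one more tool, called after "Call:" by a JSON object that holds its "method" and its "body". servo_tool: Moves the arm, as the interface text tells. Its arguments: {"type":"object","properties":{"rows":{"type":"array","items":{"type":"array","items":{"type":"array","items":{"type":"number"}}}},"squeeze":{"type":"number"}},"required":["rows"]}

```bash
mkdir -p pics; python3 - <<'E'
from station import manip
import cv2,numpy as np
s=manip.sense();print(s)
for n in("scene","top"):
    cv2.imwrite(f"pics/{n}0.png",manip.snapshot(n));c=manip.camera_info(n);print(n,np.round(c["K"],1).tolist(),np.round(c["camera_from_world"],3).tolist())
E
```

```text
{'t': 0.0, 'q': array([ 1.11447739e+00,  5.28469829e-01,  1.43388379e+00,  4.31263660e-06,
        1.18143082e+00, -1.78474668e-01]), 'qd': array([ 0.00026323, -0.00190683,  0.0001125 ,  0.00159677, -0.0003958 ,
        0.00119046]), 'tau': array([ 2.09950454e-04, -4.42362499e+01, -1.78026617e+01, -8.72011788e-05,
        8.41752189e-03,  2.72666306e-06]), 'tcp_pos': array([0.17108054, 0.60042843, 0.24933723]), 'tool_rot': array([ 1.38476446e-01,  9.90365121e-01, -1.04053073e-03, -3.43916127e-04]), 'force': array([ 0.48178171, -0.19743665,  0.30605919]), 'ft_torque': array([-0.00774215, -0.00352502,  0.02973412]), 'gripper_force': 0.0, 'finger_gap': 0.9976889303670584}
scene [[535.9, 0.0, 321.2], [0.0, 535.9, 239.7], [0.0, 0.0, 1.0]] [[0.893, -0.451, -0.015, -0.427], [-0.264, -0.496, -0.827, 0.301], [0.365, 0.742, -0.562, 0.871], [0.0, 0.0, 0.0, 1.0]]
top [[530.5, 0.0, 319.3], [0.0, 530.5, 255.8], [0.0, 0.0, 1.0]] [[-0.003, -1.0, 0.026, 0.113], [-0.984, -0.002, -0.177, 0.57], [0.177, -0.027, -0.984, 1.181], [0.0, 0.0, 0.0, 1.0]]
```

View pics/scene0.png

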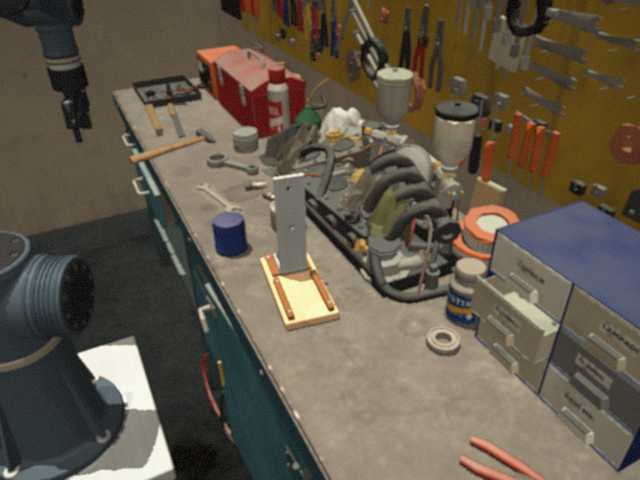

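View pics/top0.png

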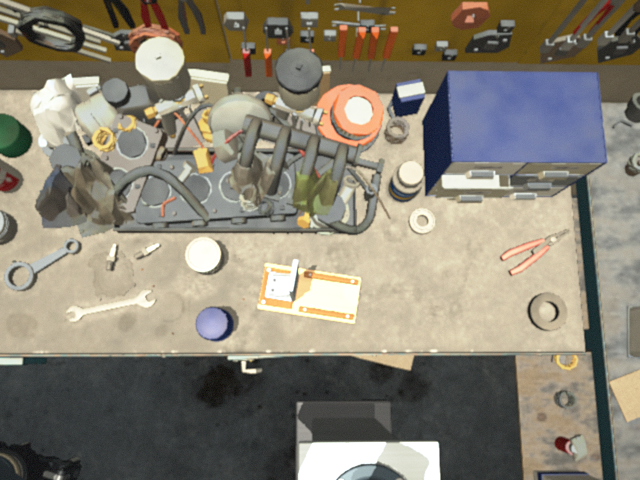

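The scene view shows the bracket standing at (290,225) on the board. In the top view the board spans about (260–362, 263–322). The bracket is at its left end, so the laying direction (board −y) is image right, roughly world −y. The filter is at (214,323), the piston at (204,254) and the bearing at (422,221).

```bash
cat >h.py <<'E'
import numpy as np,cv2
from station import manip
def ray(n,u,v,z,ci=None):
    c=ci or manip.camera_info(n);T=np.linalg.inv(c["camera_from_world"]);o=T[:3,3]
    d=T[:3,:3]@np.linalg.inv(c["K"])@[u,v,1.];return o+d*(z-o[2])/d[2]
def proj(n,p):
    c=manip.camera_info(n);q=c["camera_from_world"]@np.append(p,1);q=c["K"]@q[:3];return q[:2]/q[2]
E
python3 - <<'E'
from h import *
im=cv2.imread("pics/top0.png");hsv=cv2.cvtColor(im,cv2.COLOR_BGR2HSV)
roi=np.zeros(im.shape[:2],np.uint8);roi[255:330,250:370]=1
m=cv2.inRange(hsv,(8,60,120),(32,255,255))*roi
pts=cv2.findNonZero(m);r=cv2.minAreaRect(pts);b=cv2.boxPoints(r);print(r)
for p in b: print(p,ray("top",*p,0.02)[:2].round(4))
c=np.mean([ray("top",*p,0.02) for p in b],0);print(c)
for n,u,v,z in(("filter",214,323,.086),("piston",204,252,.061),("bearing",422,221,.016)):print(n,ray("top",u,v,z).round(3))
cv2.imwrite("pics/crop1.png",cv2.resize(np.hstack([im[250:335,245:375]]),None,fx=6,fy=6,interpolation=cv2.INTER_CUBIC))
E
```

```text
((309.1612854003906, 292.8917541503906), (100.28284454345703, 49.230167388916016), 8.841814994812012)
[255.83221 309.50723] [0.4484 0.2599]
[263.39923 260.8621 ] [0.5632 0.2442]
[362.49036 276.27628] [0.5266 0.0099]
[354.92334 324.92142] [0.4125 0.0294]
[0.4876575  0.13585084 0.02      ]
filter [0.414 0.345 0.086]
piston [0.577 0.377 0.061]
bearing [ 0.663 -0.138  0.016]
```

View pics/crop1.png

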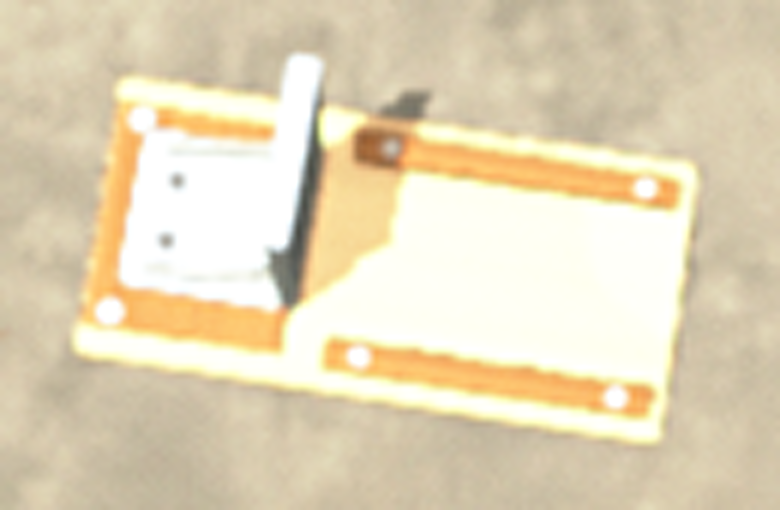

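The crop shows the board's corners at about (120,75), (697,160), (658,440) and (75,355). The bracket foot lies at the left, the upright leg's top edge runs from (300,58) down to about (270,250), and there is bare board to the right.

```bash
python3 - <<'E'
from h import *
f=lambda u,v,z:ray("top",(u+.5)/6-.5+245,(v+.5)/6-.5+250,z)
TL,TR,BR,BL=[f(*p,.02) for p in((120,75),(697,160),(658,440),(75,355))]
print(np.linalg.norm(TR-TL),np.linalg.norm(BR-BL),np.linalg.norm(TR-BR),np.linalg.norm(TL-BL))
far=(TR+BR)/2;near=(TL+BL)/2;ey=near-far;L=np.linalg.norm(ey);ey/=L
print(far,near,L,"yaw ey",np.degrees(np.arctan2(ey[1],ey[0])))
stop=far+ey*(.150-(.230-L)/2);stop[2]=0;print("stop",stop)
ex=np.array([ey[1],-ey[0],0])
np.savez("b.npz",stop=stop,ex=ex,ey=ey)
# leg top edge center z=.256: front(back face) edge
for p in((285,55),(322,60),(270,245),(290,250)):
    w=f(*p,.256);d=w-stop;print(p,w.round(3),d@ex,d@ey)
for p in((148,130),(120,282)):
    w=f(*p,.034);d=w-stop;print("foot",p,d@ex,d@ey)
im=cv2.imread("pics/scene0.png")
cv2.imwrite("pics/crop2.png",cv2.resize(im[165:335,250:350],None,fx=3.5,fy=3.5,interpolation=cv2.INTER_CUBIC))
for p in [stop+[0,0,.02],stop+[0,0,.02]-.15*ey+.055*ex,stop+[0,0,.02]-.15*ey-.055*ex,stop-.004*ey+[0,0,.256]+.03*ex,stop-.004*ey+[0,0,.256]-.03*ex]:print((proj("scene",p)-[250,165])*3.5)
E
```

```text
0.22982855566722568 0.22849332335946668 0.11090116413188329 0.11122901493096282
[0.47188984 0.02246575 0.02      ] [0.50518767 0.24919458 0.02      ] 0.22916088001253435 yaw ey 81.645157588142
stop [0.49362437 0.17045872 0.        ]
(285, 55) [0.527 0.171 0.256] 0.03337100686485867 0.00497046758352898
(322, 60) [0.526 0.159 0.256] 0.03350708494425752 -0.006970127705695812
(270, 245) [0.466 0.175 0.256] -0.027645711721282634 0.0004076790717311016
(290, 250) [0.465 0.169 0.256] -0.028295365050240738 -0.0060880272923152425
foot (148, 130) 0.033667838448535256 0.06418738931779833
foot (120, 282) -0.026325897546796647 0.06541634551056771
[146.66418075 372.59223505]
[312.46690902 505.24717316]
[124.93925356 549.60700233]
[181.28328525  27.19761673]
[75.91643859 44.55701152]
```

View pics/crop2.png

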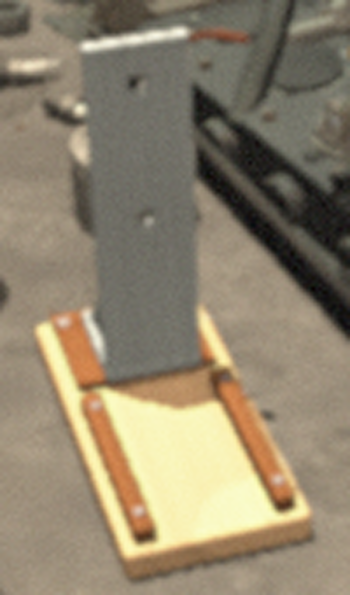

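Call:
{"method": "servo_tool", "body": {"rows": [[[0, 0, -3.75, 0, 0, -0.04, -0.4], [0, 0, -3.75, 0, 0, -0.04, -0.4], [0, 0, 0, -0.024, -0.0237, 0, -0.4], [0, 0, 0, -0.024, -0.0237, 0, -0.4], [0, 0, 0, -0.024, -0.0237, 0, -0.4], [0, 0, 0, -0.024, -0.0237, 0, -0.4], [0, 0, 0, -0.024, -0.0237, 0, -0.4], [0, 0, 0, -0.024, -0.0237, 0, -0.4]]]}}

```text
t: 0.77
tcp_pos: [0.2934, 0.4377, 0.33]
tool_rot: [0.073, 0.997, -0.0, -0.0]
force: [1.2, -0.4, 0.3]
finger_gap: 0.296
gripper_force: 0.0
```

Call:
{"method": "servo_tool", "body": {"rows": [[[0, 0, 0, -0.024, -0.0237, 0, -0.4], [0, 0, 0, -0.024, -0.0237, 0, -0.4], [0, 0, 0, -0.024, -0.0237, 0, -0.4], [0, 0, 0, -0.024, -0.0237, 0, -0.4], [0, 0, 0, -0.024, -0.0237, 0, -0.4], [0, 0, 0, -0.024, -0.0237, 0, -0.4], [0, 0, 0, -0.024, -0.0237, 0, -0.4], [0, 0, 0, -0.024, -0.0237, 0, -0.4]]]}}

```text
t: 1.43
tcp_pos: [0.4556, 0.2221, 0.33]
tool_rot: [0.073, 0.997, -0.0, -0.0]
force: [0.4, 0.3, 1.1]
finger_gap: 0.302
gripper_force: 0.0
```

Call:
{"method": "servo_tool", "body": {"rows": [[[0, 0, 0, -0.024, -0.0237, 0, -0.4], [0, 0, 0, -0.024, -0.0237, 0, -0.4], [0, 0, 0, 0, 0, 0, -0.4], [0, 0, 0, 0, 0, 0, -0.4]]]}}

```text
t: 1.77
tcp_pos: [0.4964, 0.1682, 0.3297]
tool_rot: [0.075, 0.997, -0.0, -0.001]
force: [0.4, 0.3, -0.1]
finger_gap: 0.302
gripper_force: 0.0
```

```bash
python3 - <<'E'
from h import *
b=np.load("b.npz");s=manip.sense();d=s["tcp_pos"]-b["stop"]
print(s["t"],s["q"].round(3),s["tcp_pos"],s["tool_rot"].round(4),s["finger_gap"],"board",d@b["ex"],d@b["ey"])
w=manip.snapshot("wrist");a=manip.snapshot("scene");cv2.imwrite("pics/w1.png",w)
c=cv2.resize(a[100:300,230:370],None,fx=2.4,fy=2.4,interpolation=cv2.INTER_CUBIC)
w=cv2.copyMakeBorder(w,0,0,0,0,0)
h=480;cv2.imwrite("pics/v1.png",np.hstack([c,cv2.resize(w,(440,330))[np.r_[0:330]].copy() if 0 else cv2.copyMakeBorder(cv2.resize(w,(440,330)),0,150,0,0,cv2.BORDER_CONSTANT)]))
print(manip.camera_info("wrist"))
for q in (s["tcp_pos"],s["tcp_pos"]-[0,0,.019]):print((proj("scene",q)-[230,100])*2.4)
E
```

```text
1.7667 [ 0.113  0.301  1.58   0.     1.262 -1.307] [0.49642556 0.1682064  0.32971602] [ 7.520e-02  9.972e-01 -0.000e+00 -6.000e-04] 0.30170011799382795 board 0.003098735157910349 -0.0018213904463923727
{'K': array([[373.64867416,   0.        , 319.99766677],
       [  0.        , 373.64867416, 240.07772071],
       [  0.        ,   0.        ,   1.        ]]), 'camera_from_world': array([[ 1.47249806e-01,  9.89098961e-01, -8.59803139e-04,
        -2.39391108e-01],
       [ 9.47847043e-01, -1.40859987e-01,  2.85909858e-01,
        -5.04818339e-01],
       [ 2.82672032e-01, -4.29151329e-02, -9.58256132e-01,
         3.23981050e-01],
       [ 0.00000000e+00,  0.00000000e+00,  0.00000000e+00,
         1.00000000e+00]])}
[134.69324879  93.14954829]
[135.95715026 115.89367825]
```

View pics/v1.png

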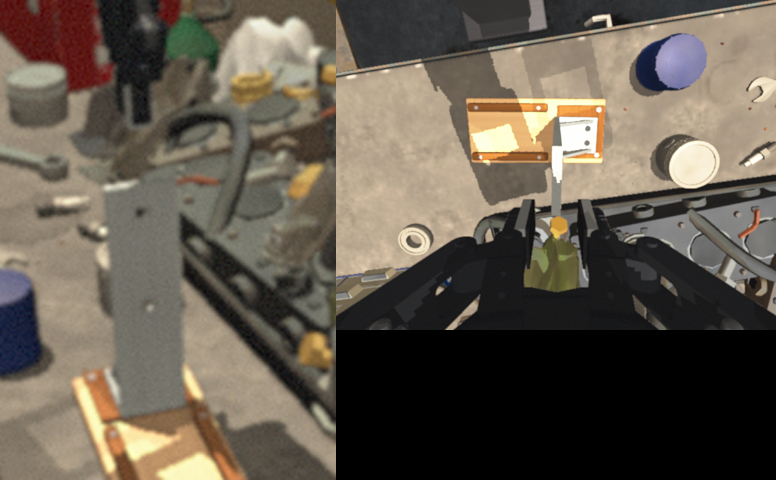

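The wrist view on the right shows the leg's top edge at column ~557, midway between the pads (535 and 580). The scene view shows the fingers above the leg with the tips just clear of it, so the straddle is aligned. Next I lower the tool and plan the arc.

Call:
{"method": "servo_tool", "body": {"rows": [[[0, 0, 0, 0, 0, 0.012, -0.4], [0, 0, 0, 0, 0, 0.012, -0.4], [0, 0, 0, 0, 0, 0.012, -0.4], [0, 0, 0, 0, 0, 0.012, -0.4], [0, 0, 0, 0, 0, 0.012, -0.4], [0, 0, 0, 0, 0, 0.012, -0.4], [0, 0, 0, 0, 0, 0, -0.4], [0, 0, 0, 0, 0, 0, -0.4]]]}}

```text
t: 2.53
tcp_pos: [0.4945, 0.1708, 0.258]
tool_rot: [0.072, 0.997, -0.0, -0.001]
force: [-0.5, 0.1, 0.7]
finger_gap: 0.303
gripper_force: 0.0
```

```bash
cat >path.py <<'E'
from h import *
from scipy.spatial.transform import Rotation as R
b=np.load("b.npz");B=np.c_[b["ex"],b["ey"],[0,0,1]];stop=b["stop"]
G=.0256;D=.016
def target(th,x=.003,smin=.006):
    t=np.radians(th);ph=np.radians(max(0,(th-8)*55/82));s=.015+(smin-.015)*max(th,0)/90
    a=np.array([0,np.sin(ph),-np.cos(ph)]);n=np.array([0,np.cos(ph),np.sin(ph)])
    E=np.array([x,-.004*np.cos(t)-.23*np.sin(t),.026-.005*np.sin(t)+.23*np.cos(t)])
    p=stop+B@(E+(s-D)*a+G/2*n)
    return p,R.from_matrix(B@np.c_[[-1,0,0],n,a])
def rows(ths,N=8):
    s=manip.sense();p,r=s["tcp_pos"],R.from_quat(s["tool_rot"]);d=p-stop
    e=r.inv().apply(B@[0,0,1]);print("t",round(s["t"],2),"board",(B.T@d).round(4),"tilt",round(float(np.degrees(np.arccos(-r.apply([0,0,1])[2]))),1),"F",(B.T@s["force"]).round(1),"gap",round(s["finger_gap"],3),"q",s["q"].round(2))
    for th in ths:
        P,Q=target(th);w=(r.inv()*Q).as_rotvec(degrees=True)/N
        rm=r*R.from_rotvec(w*N/2,degrees=True);v=rm.inv().apply(P-p)/N
        print(th,w.round(2),v.round(5),"P",(B.T@(P-stop)).round(3));p,r=P,Q
E
python3 -c "
from path import *
rows([2,10,18,26])"
```

```text
t 2.53 board [0.0008 0.0004 0.258 ] tilt 0.1 F [-0.5  0.1  0.7] gap 0.303 q [ 0.12  0.38  1.68  0.    1.09 -1.31]
2 [-0.   -0.01  0.01] [-2.7e-04  4.0e-05  1.3e-04] P [0.003 0.001 0.257]
10 [-0.17  0.    0.  ] [-0.      -0.00399  0.00032] P [ 0.003 -0.031  0.254]
18 [-0.67  0.    0.  ] [ 0.      -0.00397  0.00053] P [ 0.003 -0.062  0.247]
26 [-0.67  0.    0.  ] [-0.      -0.00394  0.00071] P [ 0.003 -0.093  0.237]
```

Call:
{"method": "servo_tool", "body": {"rows": [[[-0.1, 0, 0, -0.0002, -0.002, 0.0002, -0.4], [-0.1, 0, 0, -0.0002, -0.002, 0.0002, -0.4], [-0.1, 0, 0, -0.0002, -0.002, 0.0002, -0.4], [-0.1, 0, 0, -0.0002, -0.002, 0.0002, -0.4], [-0.1, 0, 0, -0.0002, -0.002, 0.0002, -0.4], [-0.1, 0, 0, -0.0002, -0.002, 0.0002, -0.4], [-0.1, 0, 0, -0.0002, -0.002, 0.0002, -0.4], [-0.1, 0, 0, -0.0002, -0.002, 0.0002, -0.4]]]}}

```text
t: 3.2
tcp_pos: [0.495, 0.1533, 0.2566]
tool_rot: [0.074, 0.997, 0.007, 0.001]
force: [-0.0, 0.5, 0.4]
finger_gap: 0.3
gripper_force: 0.0
```

Call:
{"method": "servo_tool", "body": {"rows": [[[-0.1, 0, 0, -0.0001, -0.002, 0.0002, -0.4], [-0.1, 0, 0, -0.0001, -0.002, 0.0002, -0.4], [-0.1, 0, 0, -0.0001, -0.002, 0.0002, -0.4], [-0.1, 0, 0, -0.0001, -0.002, 0.0002, -0.4], [-0.1, 0, 0, -0.0001, -0.002, 0.0002, -0.4], [-0.1, 0, 0, -0.0001, -0.002, 0.0002, -0.4], [-0.1, 0, 0, -0.0001, -0.002, 0.0002, -0.4], [-0.1, 0, 0, -0.0001, -0.002, 0.0002, -0.4]]]}}

```text
t: 3.87
tcp_pos: [0.4934, 0.1376, 0.2547]
tool_rot: [0.073, 0.997, 0.014, 0.001]
force: [0.1, -0.4, 0.6]
finger_gap: 0.3
gripper_force: 0.0
```

```bash
python3 -c "
from path import *
rows([14,18,22,26,34])
a=manip.snapshot('scene')
for n,f in(('scene',(100,300,230,370)),):
    cv2.imwrite('pics/v2.png',cv2.resize(a[100:300,230:370],None,fx=2.8,fy=2.8,interpolation=cv2.INTER_CUBIC))
"
```

```text
t 3.87 board [ 0.0046 -0.0326  0.2547] tilt 1.6 F [ 0.2 -0.4  0.6] gap 0.3 q [ 0.04  0.37  1.71  0.03  1.06 -1.4 ]
14 [-0.3   0.   -0.01] [ 0.00019 -0.00181  0.00034] P [ 0.003 -0.047  0.251]
18 [-0.34  0.    0.  ] [ 0.      -0.00198  0.00029] P [ 0.003 -0.062  0.247]
22 [-0.34  0.   -0.  ] [-0.      -0.00197  0.00033] P [ 0.003 -0.078  0.243]
26 [-0.34 -0.    0.  ] [ 0.      -0.00197  0.00038] P [ 0.003 -0.093  0.237]
34 [-0.67 -0.   -0.  ] [ 0.      -0.0039   0.00089] P [ 0.003 -0.121  0.222]
```

View pics/v2.png

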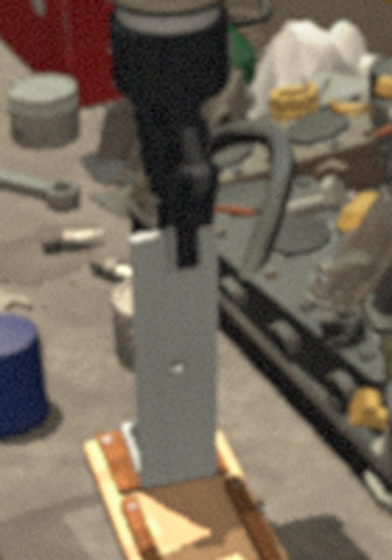

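The finger hangs in front of the leg, with its tip at (187,268) against the leg's top edge at row ~235. That is an overlap of ~15 mm, near the leg's centre line. The bracket is leaning slightly, so I carry on slowly past the balance point.

Call:
{"method": "servo_tool", "body": {"rows": [[[-0.3, 0, 0, 0.0002, -0.0018, 0.0003, -0.4], [-0.3, 0, 0, 0.0002, -0.0018, 0.0003, -0.4], [-0.3, 0, 0, 0.0002, -0.0018, 0.0003, -0.4], [-0.3, 0, 0, 0.0002, -0.0018, 0.0003, -0.4], [-0.3, 0, 0, 0.0002, -0.0018, 0.0003, -0.4], [-0.3, 0, 0, 0.0002, -0.0018, 0.0003, -0.4], [-0.3, 0, 0, 0.0002, -0.0018, 0.0003, -0.4], [-0.3, 0, 0, 0.0002, -0.0018, 0.0003, -0.4]]]}}

```text
t: 4.58
tcp_pos: [0.4897, 0.1236, 0.2516]
tool_rot: [0.073, 0.997, 0.035, 0.003]
force: [-0.1, 0.6, 0.4]
finger_gap: 0.298
gripper_force: 0.1
```

Call:
{"method": "servo_tool", "body": {"rows": [[[-0.34, 0, 0, 0, -0.002, 0.0003, -0.4], [-0.34, 0, 0, 0, -0.002, 0.0003, -0.4], [-0.34, 0, 0, 0, -0.002, 0.0003, -0.4], [-0.34, 0, 0, 0, -0.002, 0.0003, -0.4], [-0.34, 0, 0, 0, -0.002, 0.0003, -0.4], [-0.34, 0, 0, 0, -0.002, 0.0003, -0.4], [-0.34, 0, 0, 0, -0.002, 0.0003, -0.4], [-0.34, 0, 0, 0, -0.002, 0.0003, -0.4]]]}}

```text
t: 5.25
tcp_pos: [0.4874, 0.1081, 0.2477]
tool_rot: [0.073, 0.996, 0.059, 0.004]
force: [0.1, 0.2, 0.4]
finger_gap: 0.3
gripper_force: 0.1
```

Call:
{"method": "servo_tool", "body": {"rows": [[[-0.34, 0, 0, 0, -0.002, 0.0003, -0.4], [-0.34, 0, 0, 0, -0.002, 0.0003, -0.4], [-0.34, 0, 0, 0, -0.002, 0.0003, -0.4], [-0.34, 0, 0, 0, -0.002, 0.0003, -0.4], [-0.34, 0, 0, 0, -0.002, 0.0003, -0.4], [-0.34, 0, 0, 0, -0.002, 0.0003, -0.4], [-0.34, 0, 0, 0, -0.002, 0.0003, -0.4], [-0.34, 0, 0, 0, -0.002, 0.0003, -0.4]]]}}

```text
t: 5.92
tcp_pos: [0.4851, 0.0928, 0.2431]
tool_rot: [0.073, 0.994, 0.082, 0.006]
force: [0.1, 0.4, 0.2]
finger_gap: 0.3
gripper_force: 0.2
```

```bash
python3 -c "
from path import *
rows([26,34,42,50])
a=manip.snapshot('scene')
cv2.imwrite('pics/v3.png',cv2.resize(a[130:330,230:370],None,fx=2.8,fy=2.8,interpolation=cv2.INTER_CUBIC))
"
```

```text
t 5.92 board [ 0.0029 -0.0781  0.2431] tilt 9.5 F [0.  0.4 0.2] gap 0.3 q [-0.13  0.35  1.8   0.2   1.   -1.66]
26 [-0.33  0.   -0.01] [-1.00e-05 -1.94e-03  4.50e-04] P [ 0.003 -0.093  0.237]
34 [-0.67 -0.   -0.  ] [ 0.      -0.0039   0.00089] P [ 0.003 -0.121  0.222]
42 [-0.67  0.    0.  ] [ 0.      -0.00386  0.00106] P [ 0.003 -0.147  0.203]
50 [-0.67 -0.   -0.  ] [-0.      -0.0038   0.00123] P [ 0.003 -0.17   0.181]
```

View pics/v3.png

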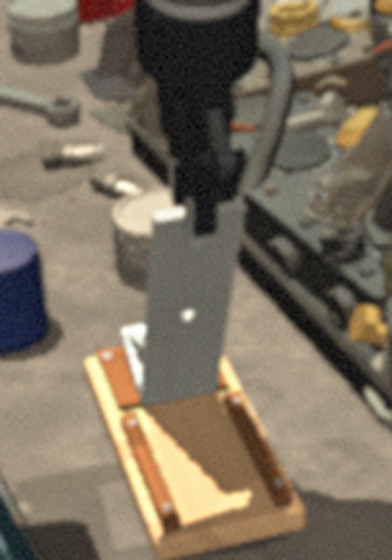

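The bracket leans over by ~20° and rests against the finger, whose tip is at (203,233). The heel is still on the step at (180,400). Carrying on.

Call:
{"method": "servo_tool", "body": {"rows": [[[-0.33, 0, 0, 0, -0.002, 0.0004, -0.4], [-0.33, 0, 0, 0, -0.002, 0.0004, -0.4], [-0.33, 0, 0, 0, -0.002, 0.0004, -0.4], [-0.33, 0, 0, 0, -0.002, 0.0004, -0.4], [-0.33, 0, 0, 0, -0.002, 0.0004, -0.4], [-0.33, 0, 0, 0, -0.002, 0.0004, -0.4], [-0.33, 0, 0, 0, -0.002, 0.0004, -0.4], [-0.33, 0, 0, 0, -0.002, 0.0004, -0.4]]]}}

```text
t: 6.63
tcp_pos: [0.4829, 0.0778, 0.237]
tool_rot: [0.073, 0.992, 0.105, 0.008]
force: [-0.1, 0.0, -0.3]
finger_gap: 0.298
gripper_force: 0.2
```

Call:
{"method": "servo_tool", "body": {"rows": [[[-0.67, 0, 0, 0, -0.0039, 0.0009, -0.4], [-0.67, 0, 0, 0, -0.0039, 0.0009, -0.4], [-0.67, 0, 0, 0, -0.0039, 0.0009, -0.4], [-0.67, 0, 0, 0, -0.0039, 0.0009, -0.4], [-0.67, 0, 0, 0, -0.0039, 0.0009, -0.4], [-0.67, 0, 0, 0, -0.0039, 0.0009, -0.4], [-0.67, 0, 0, 0, -0.0039, 0.0009, -0.4], [-0.67, 0, 0, 0, -0.0039, 0.0009, -0.4]]]}}

```text
t: 7.3
tcp_pos: [0.4788, 0.0494, 0.2222]
tool_rot: [0.073, 0.986, 0.152, 0.011]
force: [-0.2, -0.6, -0.9]
finger_gap: 0.301
gripper_force: 0.3
```

Call:
{"method": "servo_tool", "body": {"rows": [[[-0.67, 0, 0, 0, -0.0039, 0.001, -0.4], [-0.67, 0, 0, 0, -0.0039, 0.001, -0.4], [-0.67, 0, 0, 0, -0.0039, 0.001, -0.4], [-0.67, 0, 0, 0, -0.0039, 0.001, -0.4], [-0.67, 0, 0, 0, -0.0039, 0.001, -0.4], [-0.67, 0, 0, 0, -0.0039, 0.001, -0.4], [-0.67, 0, 0, 0, -0.0039, 0.001, -0.4], [-0.67, 0, 0, 0, -0.0039, 0.001, -0.4]]]}}

```text
t: 7.97
tcp_pos: [0.4749, 0.0232, 0.2041]
tool_rot: [0.072, 0.978, 0.198, 0.015]
force: [-0.3, -0.8, -1.7]
finger_gap: 0.298
gripper_force: 0.4
```

```bash
python3 -c "
from path import *
rows([42,50,58,66,70])"
```

```text
t 7.97 board [ 0.0029 -0.1484  0.2041] tilt 22.9 F [-0.1 -0.8 -1.7] gap 0.298 q [-0.42  0.43  1.89  0.46  0.99 -2.13]
42 [ 0.01  0.   -0.01] [-2.0e-05  1.2e-04  1.5e-04] P [ 0.003 -0.147  0.203]
50 [-0.67 -0.   -0.  ] [-0.      -0.0038   0.00123] P [ 0.003 -0.17   0.181]
58 [-0.67  0.   -0.  ] [-0.      -0.00374  0.0014 ] P [ 0.003 -0.19   0.156]
66 [-0.67  0.    0.  ] [ 0.      -0.00367  0.00156] P [ 0.003 -0.207  0.129]
70 [-0.34  0.   -0.  ] [ 0.      -0.00181  0.00084] P [ 0.003 -0.213  0.114]
```

Joint 6 (−2.13) is heading for its limit at −2.85, so I cap the tool tilt at about 36° and let the leg's edge rest on the finger.

```bash
sed -i 's|(th-8)\*55/82)|(th-8)*55/82 if th<=42 else 22.8+(th-42)*13/48)|; s/smin=.006/smin=.004/' path.py; python3 -c "
from path import *
rows([50,58,66,74])"
```

```text
t 7.97 board [ 0.0029 -0.1484  0.2041] tilt 22.9 F [-0.1 -0.8 -1.7] gap 0.298 q [-0.42  0.43  1.89  0.46  0.99 -2.13]
50 [-0.26  0.   -0.01] [-2.00e-05 -3.61e-03  1.44e-03] P [ 0.003 -0.17   0.182]
58 [-0.27  0.    0.  ] [ 0.      -0.00355  0.00177] P [ 0.003 -0.189  0.157]
66 [-0.27  0.   -0.  ] [-0.      -0.00334  0.00211] P [ 0.003 -0.205  0.129]
74 [-0.27 -0.    0.  ] [-0.      -0.00309  0.00243] P [ 0.003 -0.217  0.1  ]
```

Call:
{"method": "servo_tool", "body": {"rows": [[[-0.26, 0, 0, 0, -0.0036, 0.0014, -0.4], [-0.26, 0, 0, 0, -0.0036, 0.0014, -0.4], [-0.26, 0, 0, 0, -0.0036, 0.0014, -0.4], [-0.26, 0, 0, 0, -0.0036, 0.0014, -0.4], [-0.26, 0, 0, 0, -0.0036, 0.0014, -0.4], [-0.26, 0, 0, 0, -0.0036, 0.0014, -0.4], [-0.26, 0, 0, 0, -0.0036, 0.0014, -0.4], [-0.26, 0, 0, 0, -0.0036, 0.0014, -0.4]]]}}

```text
t: 8.63
tcp_pos: [0.4717, 0.0016, 0.1822]
tool_rot: [0.072, 0.974, 0.215, 0.016]
force: [0.1, -1.2, 0.3]
finger_gap: 0.302
gripper_force: 0.7
```

Call:
{"method": "servo_tool", "body": {"rows": [[[-0.27, 0, 0, 0, -0.0035, 0.0018, -0.4], [-0.27, 0, 0, 0, -0.0035, 0.0018, -0.4], [-0.27, 0, 0, 0, -0.0035, 0.0018, -0.4], [-0.27, 0, 0, 0, -0.0035, 0.0018, -0.4], [-0.27, 0, 0, 0, -0.0035, 0.0018, -0.4], [-0.27, 0, 0, 0, -0.0035, 0.0018, -0.4], [-0.27, 0, 0, 0, -0.0035, 0.0018, -0.4], [-0.27, 0, 0, 0, -0.0035, 0.0018, -0.4]]]}}

```text
t: 9.3
tcp_pos: [0.469, -0.0171, 0.157]
tool_rot: [0.071, 0.97, 0.233, 0.017]
force: [-1.2, -2.2, 0.4]
finger_gap: 0.304
gripper_force: 1.0
```

```bash
python3 -c "
from path import *
rows([66,70,74,78])
a=manip.snapshot('scene')
cv2.imwrite('pics/v4.png',cv2.resize(a[180:350,240:380],None,fx=3.2,fy=3.2,interpolation=cv2.INTER_CUBIC))
"
```

```text
t 9.3 board [ 0.0029 -0.1892  0.157 ] tilt 27.1 F [-0.9 -2.3  0.4] gap 0.304 q [-0.54  0.54  1.92  0.54  0.95 -2.34]
66 [-0.28  0.   -0.01] [-2.00e-05 -3.39e-03  2.13e-03] P [ 0.003 -0.205  0.129]
70 [-0.14 -0.    0.  ] [-0.      -0.00158  0.00118] P [ 0.003 -0.211  0.115]
74 [-0.14  0.    0.  ] [-0.      -0.00151  0.00126] P [ 0.003 -0.217  0.1  ]
78 [-0.14  0.    0.  ] [-0.      -0.00144  0.00133] P [ 0.003 -0.221  0.085]
```

View pics/v4.png

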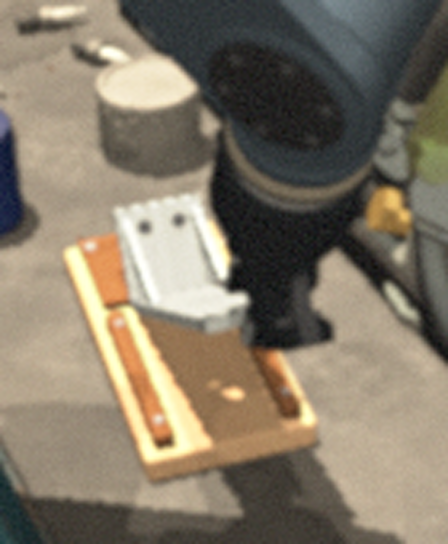

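The bracket is at about 58° with its foot up at (160,230). The leg's end at (205,315) rests on the lower finger, and the heel is at the step between the rails. Joint 6 has margin, so I continue.

Call:
{"method": "servo_tool", "body": {"rows": [[[-0.28, 0, 0, 0, -0.0034, 0.0021, -0.4], [-0.28, 0, 0, 0, -0.0034, 0.0021, -0.4], [-0.28, 0, 0, 0, -0.0034, 0.0021, -0.4], [-0.28, 0, 0, 0, -0.0034, 0.0021, -0.4], [-0.28, 0, 0, 0, -0.0034, 0.0021, -0.4], [-0.28, 0, 0, 0, -0.0034, 0.0021, -0.4], [-0.28, 0, 0, 0, -0.0034, 0.0021, -0.4], [-0.28, 0, 0, 0, -0.0034, 0.0021, -0.4]]]}}

```text
t: 10.02
tcp_pos: [0.4664, -0.0327, 0.1293]
tool_rot: [0.071, 0.965, 0.253, 0.018]
force: [0.0, -0.7, -1.4]
finger_gap: 0.299
gripper_force: 0.6
```

Call:
{"method": "servo_tool", "body": {"rows": [[[-0.28, 0, 0, 0, -0.0031, 0.0024, -0.4], [-0.28, 0, 0, 0, -0.0031, 0.0024, -0.4], [-0.28, 0, 0, 0, -0.0031, 0.0024, -0.4], [-0.28, 0, 0, 0, -0.0031, 0.0024, -0.4], [-0.28, 0, 0, 0, -0.0031, 0.0024, -0.4], [-0.28, 0, 0, 0, -0.0031, 0.0024, -0.4], [-0.28, 0, 0, 0, -0.0031, 0.0024, -0.4], [-0.28, 0, 0, 0, -0.0031, 0.0024, -0.4]]]}}

```text
t: 10.68
tcp_pos: [0.4648, -0.0444, 0.1003]
tool_rot: [0.071, 0.96, 0.271, 0.02]
force: [0.2, -1.1, -1.9]
finger_gap: 0.3
gripper_force: 0.7
```

```bash
python3 -c "
from path import *
rows([78,82,86,90])
a=manip.snapshot('scene');t=manip.snapshot('top')
c=cv2.resize(a[190:340,240:370],(390,450),interpolation=cv2.INTER_CUBIC);d=cv2.resize(t[250:340,250:390],(700,450))[:,100:510]
cv2.imwrite('pics/v5.png',np.hstack([c,d[:,:]]))
"
```

```text
t 10.68 board [ 0.0027 -0.2168  0.1003] tilt 31.6 F [ 0.4 -1.  -1.9] gap 0.3 q [-0.63  0.68  1.93  0.62  0.91 -2.54]
78 [-0.12  0.   -0.01] [-4.00e-05 -1.45e-03  1.39e-03] P [ 0.003 -0.221  0.085]
82 [-0.14  0.    0.  ] [ 0.      -0.00137  0.0014 ] P [ 0.003 -0.224  0.069]
86 [-0.14  0.    0.  ] [-0.      -0.0013   0.00147] P [ 0.003 -0.226  0.054]
90 [-0.14 -0.   -0.  ] [-0.      -0.00122  0.00153] P [ 0.003 -0.227  0.038]
```

View pics/v5.png

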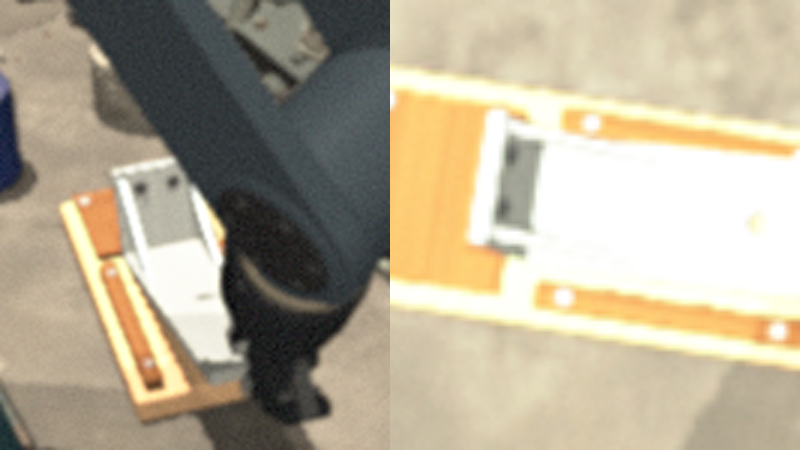

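The bracket is at ~75°. In the top view the foot is at (505,185) and the leg lies between the rails, which run near rows 125–150 and 295–325. Before the last part I check the lateral clearance numerically.

```bash
python3 - <<'E'
from path import *
t=manip.snapshot('top');np.save('t.npy',t)
hsv=cv2.cvtColor(t,cv2.COLOR_BGR2HSV);S=hsv[...,1]
def prof(y,z):
    xs=np.arange(-60,61,3)/1000
    P=np.array([proj("top",stop+B@[x,y,z]) for x in xs],np.float32)
    return cv2.remap(S,P[:,0],P[:,1],cv2.INTER_LINEAR).ravel()
print(list(range(-60,61,3)))
for y in(-.03,-.06,-.09,-.12):
    print(y,"leg z",prof(y,.026+.008+.26*-y*.98).tolist())
    print(y,"rail z",prof(y,.032).tolist())
E
```

```text
[-60, -57, -54, -51, -48, -45, -42, -39, -36, -33, -30, -27, -24, -21, -18, -15, -12, -9, -6, -3, 0, 3, 6, 9, 12, 15, 18, 21, 24, 27, 30, 33, 36, 39, 42, 45, 48, 51, 54, 57, 60]
-0.03 leg z [56, 58, 17, 22, 86, 26, 0, 15, 55, 12, 7, 2, 1, 5, 2, 0, 0, 0, 0, 0, 0, 0, 0, 0, 0, 0, 0, 0, 1, 6, 5, 58, 46, 0, 7, 75, 46, 59, 43, 38, 41]
-0.03 rail z [52, 66, 25, 16, 91, 50, 0, 0, 59, 27, 7, 4, 1, 4, 3, 1, 0, 0, 0, 0, 0, 0, 0, 0, 0, 0, 0, 0, 0, 4, 6, 30, 68, 1, 2, 44, 57, 42, 61, 39, 39]
-0.06 leg z [67, 51, 10, 46, 129, 141, 143, 140, 60, 3, 9, 3, 1, 1, 0, 0, 0, 0, 0, 0, 0, 0, 0, 0, 0, 0, 0, 0, 3, 2, 1, 43, 138, 144, 126, 62, 37, 63, 50, 50, 48]
-0.06 rail z [57, 69, 22, 17, 102, 143, 141, 147, 108, 22, 7, 9, 1, 1, 1, 0, 0, 0, 0, 0, 0, 0, 0, 0, 0, 0, 0, 0, 0, 3, 2, 0, 60, 145, 144, 119, 52, 43, 61, 50, 50]
-0.09 leg z [72, 31, 11, 71, 144, 141, 147, 131, 37, 4, 11, 3, 0, 0, 0, 0, 0, 0, 0, 0, 0, 0, 0, 0, 0, 0, 0, 0, 0, 0, 0, 29, 131, 148, 105, 45, 59, 53, 49, 49, 47]
-0.09 rail z [61, 62, 17, 17, 105, 142, 142, 147, 95, 15, 5, 9, 2, 0, 0, 0, 0, 0, 0, 0, 0, 0, 0, 0, 0, 0, 0, 0, 0, 0, 0, 0, 9, 120, 150, 120, 52, 51, 60, 49, 51]
-0.12 leg z [89, 43, 43, 123, 157, 153, 161, 103, 28, 18, 19, 1, 0, 0, 0, 0, 0, 0, 0, 0, 0, 0, 0, 0, 0, 0, 0, 0, 0, 0, 0, 40, 150, 128, 42, 26, 63, 47, 45, 49, 50]
-0.12 rail z [63, 77, 33, 48, 127, 153, 153, 152, 89, 13, 11, 15, 1, 0, 0, 0, 0, 0, 0, 0, 0, 0, 1, 0, 0, 0, 0, 0, 0, 0, 0, 0, 7, 89, 146, 94, 23, 44, 56, 46, 48]
```

The leg sits ~3 mm towards +x with 4 mm of clearance, so I add a slight sideways drag of 4 mm towards −x (tool +x) while easing it down.

Call:
{"method": "servo_tool", "body": {"rows": [[[-0.12, 0, 0, 0.0002, -0.0014, 0.0014, -0.4], [-0.12, 0, 0, 0.0002, -0.0014, 0.0014, -0.4], [-0.12, 0, 0, 0.0002, -0.0014, 0.0014, -0.4], [-0.12, 0, 0, 0.0002, -0.0014, 0.0014, -0.4], [-0.12, 0, 0, 0.0002, -0.0014, 0.0014, -0.4], [-0.12, 0, 0, 0.0002, -0.0014, 0.0014, -0.4], [-0.12, 0, 0, 0.0002, -0.0014, 0.0014, -0.4], [-0.12, 0, 0, 0.0002, -0.0014, 0.0014, -0.4]]]}}

```text
t: 11.5
tcp_pos: [0.4627, -0.0478, 0.085]
tool_rot: [0.07, 0.957, 0.279, 0.021]
force: [-0.8, -1.9, -0.9]
finger_gap: 0.297
gripper_force: 1.0
```

Call:
{"method": "servo_tool", "body": {"rows": [[[-0.14, 0, 0, 0.0003, -0.0014, 0.0014, -0.4], [-0.14, 0, 0, 0.0003, -0.0014, 0.0014, -0.4], [-0.14, 0, 0, 0.0003, -0.0014, 0.0014, -0.4], [-0.14, 0, 0, 0.0003, -0.0014, 0.0014, -0.4], [-0.14, 0, 0, 0.0003, -0.0014, 0.0014, -0.4], [-0.14, 0, 0, 0.0003, -0.0014, 0.0014, -0.4], [-0.14, 0, 0, 0.0003, -0.0014, 0.0014, -0.4], [-0.14, 0, 0, 0.0003, -0.0014, 0.0014, -0.4]]]}}

```text
t: 12.17
tcp_pos: [0.4599, -0.0507, 0.0696]
tool_rot: [0.07, 0.955, 0.288, 0.021]
force: [0.5, -2.5, -0.6]
finger_gap: 0.301
gripper_force: 3.3
```

```bash
python3 -c "
from path import *
rows([86,90])
a=manip.snapshot('scene');t=manip.snapshot('top')
c=cv2.resize(a[190:340,240:370],(390,450),interpolation=cv2.INTER_CUBIC);d=cv2.resize(t[250:340,250:390],(700,450))[:,100:510]
cv2.imwrite('pics/v6.png',np.hstack([c,d[:,:]]))
"
```

```text
t 12.17 board [-0.0012 -0.2237  0.0696] tilt 33.6 F [ 0.9 -2.4 -0.6] gap 0.301 q [-0.67  0.75  1.94  0.67  0.89 -2.63]
86 [-0.14  0.01 -0.01] [-0.00052 -0.00132  0.00148] P [ 0.003 -0.226  0.054]
90 [-0.14 -0.   -0.  ] [-0.      -0.00122  0.00153] P [ 0.003 -0.227  0.038]
```

View pics/v6.png

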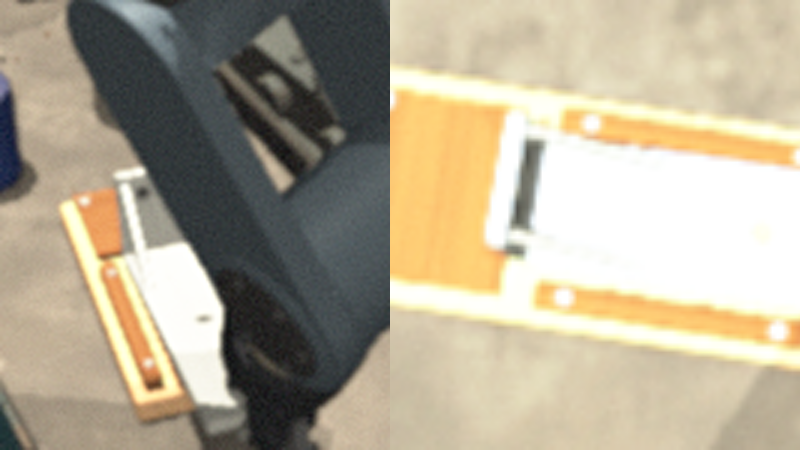

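The bracket is at ~82°, the leg lies between the rails and the foot is nearly upright at the step. The pad force rose to 3.3 N, probably from the upper finger. I open slightly while holding the lower finger in place.

Call:
{"method": "servo_tool", "body": {"rows": [[[0, 0, 0, 0, 0.0012, 0, -0.34], [0, 0, 0, 0, 0.0012, 0, -0.29], [0, 0, 0, 0, 0.0012, 0, -0.23], [0, 0, 0, 0, 0.0011, 0, -0.18], [0, 0, 0, 0, 0, 0, -0.18], [0, 0, 0, 0, 0, 0, -0.18]]]}}

```text
t: 12.77
tcp_pos: [0.4604, -0.0465, 0.0725]
tool_rot: [0.07, 0.955, 0.288, 0.021]
force: [-0.3, -1.8, -1.5]
finger_gap: 0.41
gripper_force: 0.6
```

```bash
sed -i 's/G=.0256/G=.035/; s/x=.003/x=-.0015/; s/D=.016/D=.0145/' path.py; python3 -c "
from path import *
rows([84,87,90])
print(manip.sense()['gripper_force'])"
```

```text
t 12.77 board [-0.0013 -0.2195  0.0725] tilt 33.6 F [-0.1 -1.8 -1.5] gap 0.41 q [-0.66  0.75  1.94  0.67  0.89 -2.63]
84 [-0.07  0.   -0.  ] [ 2.0e-05 -7.4e-04  9.4e-04] P [-0.001 -0.22   0.063]
87 [-0.1  0.   0. ] [ 0.      -0.00095  0.00111] P [-0.002 -0.221  0.051]
90 [-0.1 -0.  -0. ] [-0.      -0.0009   0.00114] P [-0.002 -0.222  0.04 ]
0.6193545553833246
```

Call:
{"method": "servo_tool", "body": {"rows": [[[-0.07, 0, 0, 0, -0.0007, 0.001, -0.18], [-0.07, 0, 0, 0, -0.0007, 0.001, -0.18], [-0.07, 0, 0, 0, -0.0007, 0.001, -0.18], [-0.07, 0, 0, 0, -0.0007, 0.001, -0.18], [-0.07, 0, 0, 0, -0.0007, 0.001, -0.18], [-0.07, 0, 0, 0, -0.0007, 0.001, -0.18], [-0.07, 0, 0, 0, -0.0007, 0.001, -0.18], [-0.07, 0, 0, 0, -0.0007, 0.001, -0.18]]]}}

```text
t: 13.43
tcp_pos: [0.4604, -0.047, 0.0624]
tool_rot: [0.07, 0.953, 0.293, 0.022]
force: [0.7, -1.3, -1.5]
finger_gap: 0.411
gripper_force: 1.0
```

Call:
{"method": "servo_tool", "body": {"rows": [[[-0.1, 0, 0, 0, -0.001, 0.0011, -0.18], [-0.1, 0, 0, 0, -0.001, 0.0011, -0.18], [-0.1, 0, 0, 0, -0.001, 0.0011, -0.18], [-0.1, 0, 0, 0, -0.001, 0.0011, -0.18], [-0.1, 0, 0, 0, -0.001, 0.0011, -0.18], [-0.1, 0, 0, 0, -0.001, 0.0011, -0.18], [-0.1, 0, 0, 0, -0.001, 0.0011, -0.18], [-0.1, 0, 0, 0, -0.001, 0.0011, -0.18]]]}}

```text
t: 14.1
tcp_pos: [0.4601, -0.0484, 0.0507]
tool_rot: [0.07, 0.951, 0.3, 0.022]
force: [0.0, 0.5, -1.5]
finger_gap: 0.408
gripper_force: 0.6
```

```bash
python3 -c "
from path import *
rows([90])
print(manip.sense()['gripper_force'])"
```

```text
t 14.1 board [-0.0013 -0.2214  0.0507] tilt 35.0 F [-0.   0.5 -1.5] gap 0.408 q [-0.67  0.8   1.94  0.7   0.87 -2.69]
90 [-0.1   0.   -0.01] [ 2.00e-05 -8.50e-04  1.07e-03] P [-0.002 -0.222  0.04 ]
0.6128169975703557
```

Call:
{"method": "servo_tool", "body": {"rows": [[[-0.1, 0, 0, 0, -0.0009, 0.0009, -0.18], [-0.1, 0, 0, 0, -0.0009, 0.0009, -0.18], [-0.1, 0, 0, 0, -0.0009, 0.0009, -0.18], [-0.1, 0, 0, 0, -0.0009, 0.0009, -0.18], [-0.1, 0, 0, 0, -0.0009, 0.0009, -0.18], [-0.1, 0, 0, 0, -0.0009, 0.0009, -0.18], [0, 0, 0, 0, 0, 0, -0.18], [0, 0, 0, 0, 0, 0, -0.18]]]}}

```text
t: 14.77
tcp_pos: [0.46, -0.0499, 0.0431]
tool_rot: [0.07, 0.95, 0.305, 0.022]
force: [0.6, -0.3, -1.8]
finger_gap: 0.412
gripper_force: 0.7
```

```bash
python3 -c "
from path import *
rows([90])
print(manip.sense()['gripper_force'])
a=manip.snapshot('scene');t=manip.snapshot('top')
c=cv2.resize(a[190:340,240:370],(390,450),interpolation=cv2.INTER_CUBIC);d=cv2.resize(t[250:340,250:390],(700,450))[:,100:510]
cv2.imwrite('pics/v7.png',np.hstack([c,d[:,:]]))
"
```

```text
t 14.77 board [-0.0012 -0.2229  0.0431] tilt 35.6 F [ 0.6 -0.2 -1.8] gap 0.412 q [-0.68  0.82  1.94  0.71  0.87 -2.71]
90 [-0.03  0.   -0.01] [ 3.0e-05 -1.5e-04  4.1e-04] P [-0.002 -0.222  0.04 ]
0.7297542420246828
```

View pics/v7.png

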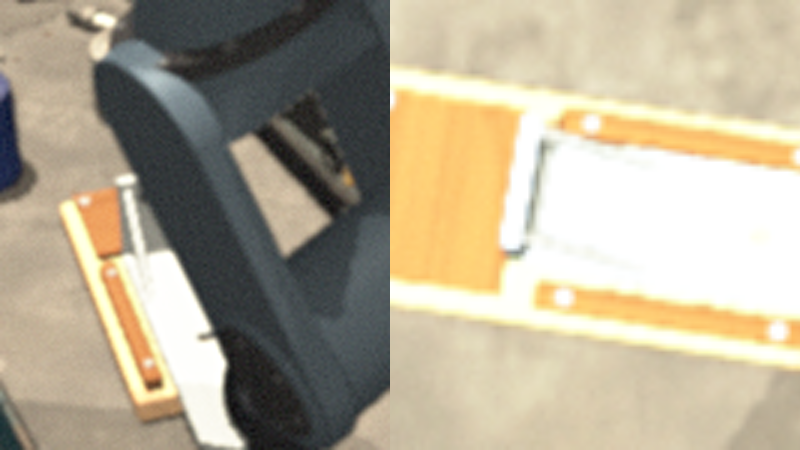

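The leg lies between the rails and the foot is upright at the step front at (520,185). The finger still carries 1.8 N near its tip. I go down a few mm more.

Call:
{"method": "servo_tool", "body": {"rows": [[[0, 0, 0, 0, -0.0003, 0.0004, -0.18], [0, 0, 0, 0, -0.0003, 0.0004, -0.18], [0, 0, 0, 0, -0.0003, 0.0004, -0.18], [0, 0, 0, 0, -0.0003, 0.0004, -0.18], [0, 0, 0, 0, -0.0003, 0.0004, -0.18], [0, 0, 0, 0, -0.0003, 0.0004, -0.18], [0, 0, 0, 0, -0.0003, 0.0004, -0.18], [0, 0, 0, 0, -0.0003, 0.0004, -0.18]]]}}

```text
t: 15.53
tcp_pos: [0.46, -0.0499, 0.0392]
tool_rot: [0.07, 0.95, 0.305, 0.022]
force: [0.3, -0.7, -1.8]
finger_gap: 0.407
gripper_force: 0.9
```

Call:
{"method": "servo_tool", "body": {"rows": [[[0, 0, 0, 0, -0.0003, 0.0004, -0.18], [0, 0, 0, 0, -0.0003, 0.0004, -0.18], [0, 0, 0, 0, -0.0003, 0.0004, -0.18], [0, 0, 0, 0, -0.0003, 0.0004, -0.18], [0, 0, 0, 0, -0.0003, 0.0004, -0.18], [0, 0, 0, 0, -0.0003, 0.0004, -0.18], [0, 0, 0, 0, 0, 0, -0.18], [0, 0, 0, 0, 0, 0, -0.18]]]}}

```text
t: 16.2
tcp_pos: [0.4599, -0.0497, 0.0364]
tool_rot: [0.07, 0.95, 0.305, 0.022]
force: [0.2, -0.3, 0.6]
finger_gap: 0.412
gripper_force: 0.1
```

The load is off the finger. I withdraw along −y, then up.

Call:
{"method": "servo_tool", "body": {"rows": [[[0, 0, 0, 0, -0.0016, -0.0012, -0.18], [0, 0, 0, 0, -0.0016, -0.0012, -0.18], [0, 0, 0, 0, -0.0025, -0.0018, -0.18], [0, 0, 0, 0, -0.0049, -0.0035, -0.18], [0, 0, 0, 0, -0.0049, -0.0035, -0.18], [0, 0, 0, 0, -0.0049, -0.0035, -0.18], [0, 0, 0, 0, -0.0049, -0.0035, -0.18], [0, 0, 0, 0, -0.0049, -0.0035, -0.18]]]}}

```text
t: 16.87
tcp_pos: [0.4545, -0.0876, 0.0363]
tool_rot: [0.07, 0.95, 0.304, 0.023]
force: [-0.2, -0.0, 0.0]
finger_gap: 0.411
gripper_force: 0.0
```

Call:
{"method": "servo_tool", "body": {"rows": [[[0, 0, 0, 0, -0.0049, -0.0035, -0.18], [0, 0, 0, 0, -0.0049, -0.0035, -0.18], [0, 0, 0, 0, -0.0049, -0.0035, -0.18], [0, 0, 0, 0, -0.0049, -0.0035, -0.18], [0, 0, 0, 0, 0.01, -0.014, -0.18], [0, 0, 0, 0, 0.01, -0.014, -0.18], [0, 0, 0, 0, 0.01, -0.014, -0.18], [0, 0, 0, 0, 0.01, -0.014, -0.18]]]}}

```text
t: 17.53
tcp_pos: [0.4507, -0.1108, 0.1058]
tool_rot: [0.07, 0.95, 0.305, 0.022]
force: [0.2, 1.0, 0.1]
finger_gap: 0.413
gripper_force: 0.0
```

Call:
{"method": "servo_tool", "body": {"rows": [[[0, 0, 0, 0, 0.008, -0.014, -0.18], [0, 0, 0, 0, 0.008, -0.014, -0.18], [0, 0, 0, 0, 0.008, -0.014, -0.18], [0, 0, 0, 0, 0.008, -0.014, -0.18], [0, 0, 0, 0, 0, 0, -0.18], [0, 0, 0, 0, 0, 0, -0.18]]]}}

```text
t: 18.03
tcp_pos: [0.4502, -0.1176, 0.1696]
tool_rot: [0.07, 0.95, 0.304, 0.023]
force: [0.2, 0.0, 0.3]
finger_gap: 0.412
gripper_force: 0.0
```

```bash
python3 -c "
from path import *
rows([90])
a=manip.snapshot('scene');t=manip.snapshot('top')
c=cv2.resize(a[190:340,240:370],(390,450),interpolation=cv2.INTER_CUBIC);d=cv2.resize(t[250:340,250:390],(410,264))
cv2.imwrite('pics/v8.png',np.hstack([c,cv2.copyMakeBorder(d,0,186,0,0,cv2.BORDER_CONSTANT)]))
hsv=cv2.cvtColor(t,cv2.COLOR_BGR2HSV);S=hsv[...,1]
for y in(-.03,-.06,-.09,-.12,-.17,-.2,-.22):
    xs=np.arange(-51,55,3)/1000
    P=np.array([proj('top',stop+B@[x,y,.028]) for x in xs],np.float32)
    print(y,cv2.remap(S,P[:,0],P[:,1],cv2.INTER_LINEAR).ravel().tolist())
ys=np.arange(-.25,.03,.004)
P=np.array([proj('top',stop+B@[0,y,.028]) for y in ys],np.float32)
print(list(zip((ys*1e3).astype(int).tolist(),cv2.remap(S,P[:,0],P[:,1],1).ravel().tolist())))
"
```

```text
t 18.03 board [-0.0011 -0.2913  0.1696] tilt 35.5 F [0.2 0.1 0.3] gap 0.412 q [-0.8   0.58  1.84  0.52  1.18 -2.54]
90 [-0.04  0.01 -0.  ] [ 6.000e-05 -2.420e-03  1.825e-02] P [-0.002 -0.222  0.04 ]
-0.03 [14, 84, 59, 0, 0, 60, 33, 1, 0, 0, 4, 7, 2, 0, 0, 0, 0, 0, 0, 0, 0, 0, 0, 0, 0, 0, 2, 9, 38, 87, 14, 0, 26, 63, 45, 67]
-0.06 [15, 96, 140, 138, 149, 119, 30, 0, 0, 1, 1, 0, 0, 0, 0, 0, 0, 0, 0, 0, 0, 0, 0, 0, 0, 2, 8, 2, 30, 128, 143, 142, 129, 66, 37, 65]
-0.09 [15, 102, 141, 142, 146, 105, 22, 0, 0, 0, 0, 0, 0, 0, 0, 0, 0, 0, 0, 0, 0, 0, 0, 0, 0, 0, 0, 0, 49, 140, 138, 147, 128, 65, 42, 64]
-0.12 [14, 101, 145, 149, 147, 97, 18, 0, 0, 0, 0, 0, 0, 0, 0, 0, 2, 7, 6, 1, 0, 0, 0, 0, 0, 0, 0, 0, 61, 150, 144, 147, 108, 24, 33, 61]
-0.17 [49, 48, 46, 49, 49, 50, 21, 1, 0, 0, 0, 0, 0, 0, 0, 0, 0, 0, 0, 0, 0, 0, 0, 0, 0, 0, 0, 5, 38, 49, 47, 45, 44, 45, 44, 46]
-0.2 [48, 49, 50, 51, 51, 49, 18, 0, 0, 0, 0, 0, 0, 0, 0, 0, 1, 1, 0, 0, 0, 0, 0, 0, 0, 0, 0, 13, 47, 52, 50, 50, 48, 47, 44, 44]
-0.22 [51, 50, 49, 48, 50, 48, 20, 0, 0, 0, 0, 0, 0, 0, 0, 0, 0, 0, 0, 0, 0, 0, 0, 0, 0, 0, 0, 14, 52, 49, 49, 50, 50, 49, 47, 48]
[(-250, 47), (-246, 47), (-242, 50), (-238, 52), (-234, 12), (-229, 0), (-225, 0), (-221, 0), (-217, 0), (-213, 0), (-209, 14), (-205, 46), (-201, 9), (-197, 0), (-193, 0), (-189, 0), (-185, 0), (-181, 0), (-177, 0), (-173, 0), (-169, 0), (-165, 0), (-161, 0), (-157, 0), (-153, 0), (-149, 0), (-145, 0), (-141, 0), (-137, 0), (-133, 0), (-129, 0), (-125, 0), (-121, 1), (-117, 11), (-113, 11), (-109, 0), (-105, 0), (-101, 0), (-97, 0), (-93, 0), (-89, 0), (-85, 0), (-81, 0), (-77, 0), (-73, 0), (-69, 0), (-65, 0), (-61, 0), (-57, 0), (-53, 0), (-49, 0), (-45, 0), (-41, 0), (-37, 0), (-33, 0), (-29, 0), (-25, 0), (-21, 0), (-17, 0), (-13, 10), (-9, 19), (-5, 0), (-1, 0), (2, 55), (6, 145), (10, 134), (14, 134), (18, 136), (22, 137), (26, 140)]
```

View pics/v8.png

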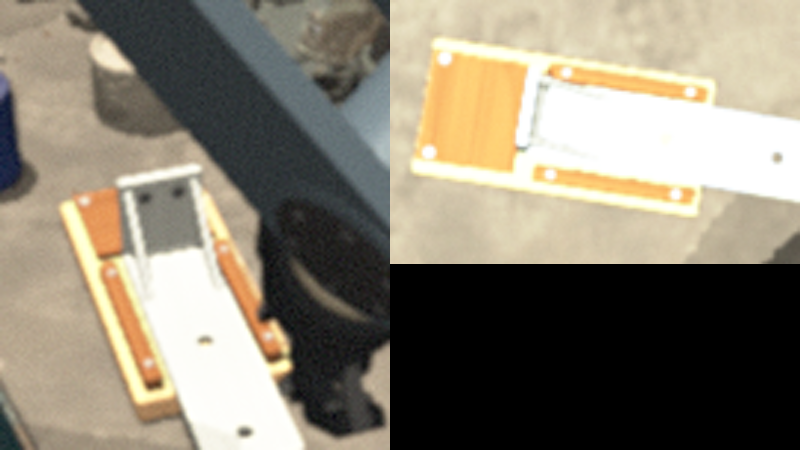

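The bracket lies on its back between the rails with its foot upright against the step. Its centre line is within 1–2 mm of the board's, and its top end is at y ≈ −232 mm. The gripper is clear, so I hand it in.

```bash
python3 -c "
from station import manip
print(manip.sign_off())"
```

```text
the job is handed in; nothing more can be done
None
```

The bracket was eased down onto its back between the rails, its foot upright against the step, and the job is handed in at about 18 s. The last pictures show it lying straight and the gripper clear, but no verdict came back, and I did not re-measure the filter, piston and bearing.

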